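Lay out a paper-marbling place round the palette

TASK

Lay out the marbling place round the white palette: stand the yellow cup in the middle of the gap between the palette and the wooden brush rest, set the blue saucer in the middle of the gap between the palette and the black ink stone with the black ink jar standing on top of it, and stand the blue ink jar behind the palette (on the side away from the robot), opposite the middle of its long edge and about two centimetres clear of it. Put the tall amber bottle away upright in the red tin: you cannot tell how full the tin is, so lower the bottle gently until you feel it touch, neither dropping nor ramming it. Leave everything upright and let go of, and do not disturb the drinking glass.

Things in the scene. Friction and masses are not known exactly. Their poses are not given: they have to be found in the camera images.
- palette: White ceramic six-well paint palette, a slab 70 mm (its x, depth) by 120 mm (its y, length) by 12 mm high, fixed to the table. Origin: centre of its underside. Its +x axis points away from the robot and its +y axis to the robot's left, turned by at most 0.2 rad. Its far edge is at x = +35 mm, its ends at y = +60 and -60 mm.
- brush_rest: Light wooden brush rest with four ridges across, 80 mm (x) by 50 mm (y) by 20 mm high, fixed. Origin: centre of its underside, 195 mm from the palette's origin along the palette's +y or -y axis (it varies), parallel to it. The gap between it and the palette's end is 110 mm long; its middle is 115 mm from the palette's origin.
- ink_stone: Near-black rectangular ink stone with a raised rim, 80 mm (x) by 50 mm (y) by 18 mm high, fixed. Origin: centre of its underside. It stands like the brush rest but at the palette's other end: origin 195 mm from the palette's, gap 110 mm long, middle of the gap 115 mm from the palette's origin.
- tin: Red round storage tin, open at the top, opaque, fixed. Outer diameter 96 mm, inner diameter 90 mm, rim 65 mm above the table. Origin: centre of its underside. It holds firm cork packing with a flat top, anywhere from 12 to 47 mm above the tin's origin: the level differs every time and is not given.
- saucer: Small blue ceramic drip saucer, loose, round, 60 mm wide at the foot, 64 mm at the rim, 14 mm high; flat inner floor 7 mm above its underside and about 55 mm wide, wall 3 mm. 70 to 120 g. Origin: centre of its underside, z up.
- black_jar: Black ink jar with a white paper band low round it, loose, a straight cylinder 32 mm in diameter, 50 mm high, 55 to 90 g. Origin: centre of its underside, z up.
- blue_jar: Blue ink jar with a white paper band low round it, loose, a straight cylinder 32 mm in diameter, 50 mm high, 55 to 90 g. Origin: centre of its underside, z up.
- cup: Yellow plastic rinse cup, empty, loose, a straight cylinder 56 mm in outer diameter, 60 mm high, wall 3 mm, open at the top, 80 to 130 g. Origin: centre of its underside, z up.
- bottle: Tall amber bottle with a white cap of the same width, loose, a straight cylinder 34 mm in diameter, 120 mm high (the cap is the top 32 mm), 95 to 160 g. Origin: centre of its underside, z up.
- glass: Clear drinking glass, loose, 72 mm across the rim, 85 mm high, standing to the robot's left; to be left alone. Origin: centre of its underside.
Not all that is in view belongs to the job. Of the things that look like the black_jar, take the one that is farthest to the robot's left at the start.

How it is judged:
At the end, for the whole second after the job is handed in: All upright (0.12 rad), at rest. Cup by rest, saucer by stone: on the table, within 15 mm of mid-gap along it, 20 mm across. Black jar on the saucer's floor, 15 mm of centre. Blue jar on the table, 2 to 42 mm behind the palette, 18 mm of its middle line. Bottle inside the tin, on the packing (horizontal distance between cup and palette between 0.1 and 0.13 m and x of cup in the frame of palette between -0.02 and 0.02 m and horizontal distance between cup and brush_rest below 0.1 m and height (world z) of each of cup, saucer, blue_jar below 0.004 m and horizontal distance between saucer and palette between 0.1 and 0.13 m and x of saucer in the frame of palette between -0.02 and 0.02 m and horizontal distance between saucer and ink_stone below 0.1 m and horizontal distance between black_jar and saucer below 0.015 m and z of black_jar in the frame of saucer between 0.004 and 0.0105 m and x of blue_jar in the frame of palette between 0.053 and 0.093 m and y of blue_jar in the frame of palette between -0.018 and 0.018 m and horizontal distance between bottle and tin below 0.03 m and z of bottle in the frame of tin between 0.004 and 0.052 m and angle between each of saucer, black_jar, blue_jar, cup, bottle's own z axis and vertical below 0.12 rad and linear speed of each of saucer, black_jar, blue_jar, cup, bottle below 0.02 m/s); the robot touches nothing.
It fails at once if the drinking glass is moved by more than 15 mm (distance of glass from where it was at the start of the episode above 0.015 m).
It fails at once if the bottle is dropped into the tin (it falls faster than 0.5 m/s inside it, about 13 mm of free fall) (horizontal distance between bottle and tin below 0.045 m and z of bottle in the frame of tin below 0.1 m and linear speed of bottle above 0.5 m/s).
It fails at once if the bottle is rammed into the tin (more than 50 N between them) (contact force between bottle and tin above 50 N).
It also fails if it takes over 122 s, if anything falls off the work surface, if the arm or the gripper's body presses on something with over 40 N, if the wrist force passes 120 N, or if a joint passes its speed limit or range.

ROBOT

A 6-joint arm with a two-finger parallel gripper is mounted at the origin on the work surface. World frame = base frame: x ahead of the robot, y to its left, z up, the work surface at z = 0. Lengths are in m, angles in rad, forces in N, time in s.
With the tool pointing down it reaches from about 0.325 to 0.9 m from the base axis. Payload 6.1 kg.
Tool frame: the origin (TCP) lies midway between the tips of the shut fingers; the grasp point (between the pads) lies 19 mm behind it; z points along the fingers, y is the line along which they close (so a half turn about z gives the same grasp; the last joint's range is limited). The gripper opens to 87 mm and grips with 3 to 60 N. Pads are 19 mm wide; open, the fingers measure 117 mm over their backs; the gripper's body (75 mm by 190 mm) begins 51 mm behind the grasp point.
Start: joints at [-1.428, 0.22, 1.526, -0, 1.395, -0.126], TCP at [0.166, -0.603, 0.223] pointing down, gripper open.
Joint ranges: [-2.98, 2.98], [-0.91, 2.08], [0.09, 2.57], [-1.24, 4.39], [0.2, 2.65], [-2.68, 2.68]. Speed limits (rad/s): [2.57, 2.57, 3.01, 3.14, 3.14, 3.14].

INTERFACE

Orientations are given as a unit quaternion [w, x, y, z].
In Python, from station import sensors, eyes, sign_off, nets gives the robot as it stands.
- The arm moves only by the tool drive_tool, never from a script. Its argument "series" is a list of rows, each a list of 2 entries, a list of its own where there are three numbers: the shift along the tool's x, y, z in units of 40 mm (1.0 is 40 mm), then the turn about the tool's z in units of 8 degrees (1.0 is 8 degrees). A call has exactly 5 rows; each row shifts and turns the commanded pose from where the row before left it, along the tool's axes as they then stand; what a row does not reach is not made up. A row lasts 1/10 s, in which the tool goes at most 50 mm and 8.59 degrees, less where a joint would pass 70% of its speed; a pose out of reach is approached as far as the arm can. A call is refused whole if a number of a shift passes 1 or a number of a turn 1, either way. A call with a gripper value outside its range is refused whole. "fingers" is the opening, from -1 (shut) to 1 (fully open), set as the call begins (left out, the last holds). The fingers move at their own pace and stop on an object; "squeeze" is the grip in N (left out, the last holds). Time passes only in rows, so rows that do not move let the fingers close, or fill a call up. It gives the time, the measured TCP pose, the force, the opening and the grip force at its end, in the units of the state.
- sensors.state(): the state, without advancing time (a new reading comes with each control period).
- eyes.snapshot(name): name is "scene" or "top"; returns (picture, depth): 384x512x3 uint8, blue, green, red; 384x512 float32, m along the optical axis (not along the pixel's ray), 0 where there is no reading.
- eyes.camera_info(name): a dict with "fx", "fy", "cx", "cy" (pixels), "k1" (the pictures are not rectified: a ray, as slopes to the right and down, at radius r is drawn at 1 + k1 r^2 times it, then the intrinsics apply), "R" (3x3) and "t" (3): a world point X has camera coordinates R X + t. Camera axes: x right, y down, z forward; pixel columns grow to the right and rows downward; lengths in m; the calibration is good to about 2 mm. A picture is of the moment at which its call begins. camera_info takes no time and is no camera call.
- sign_off(): hands the job in; it is judged then, once.
Trained networks look in the newest picture that a camera, given by its name, has taken for a name from the list of things; names that differ only in an ending like _2 or _b are one class to them, and where a whole thing is asked for, a point or a joint stands for the part that bears it (a point fixed in the world has none). Each returns a list of dicts, best first, with "conf" (0 to 1); they miss things now and then, are a little off and sometimes report something else, mostly with a low value. They report only what shows in the picture. A call takes as long as a camera call. They do not tell look-alikes from the thing itself.
- nets.search_frame(name, camera): "xyz" ([x, y, z] in m, in world coordinates, good to about 4 mm: the middle of the surface that is visible of it).
- nets.landmark_of(name, camera): "xyz" ([x, y, z] in m, in world coordinates, good to about 4 mm: a listed point, or the origin of a listed thing).
The state is a dict: "clock": time; "q": joint angles; "joint_vel": joint speeds; "effort": joint torques, N m; "tool_pos": TCP position; "orientation": TCP orientation; "wrist_force": force on the tool from outside, world axes, zero at the start; "torque": the same for the moment, N m; "gripper_width": opening from 0.0 (shut) to 1.0 (fully open); "finger_force": force on a finger pad.
Only numpy, scipy, OpenCV 4.12 (cv2) and the standard library are available. Lean on these libraries where they do the work, as an engineer would, in place of code of your own. Each camera call takes 0.05 s, during which the arm holds its last target. There are 200 camera calls.

## Working session

There is one attempt and no reset: what is moved stays moved. The work goes in short steps, Python scripts to look and compute and a tool call to move; the robot and the scene stay as the last step left them, time stands still between calls to the robot, and variables do not carry over. Pictures are saved under pics/ and viewed, at most 14 in all, crops included, and the job is handed in when it is done.

Besides the shell and the picture viewer there is one more tool, called after "Call:" in YAML: its name, and indented under it one key for each argument. drive_tool: Moves the arm, as the interface text tells. Its arguments: {"type":"object","properties":{"series":{"type":"array"},"fingers":{"type":"number"},"squeeze":{"type":"number"}},"required":["series"]}

```bash
ls; mkdir -p pics
cat > h.py <<'E'
import numpy as np, cv2
from station import sensors, eyes, nets
def st():
    s=sensors.state(); print({k:np.round(s[k],4).tolist() for k in ("clock","q","tool_pos","orientation","wrist_force","gripper_width","finger_force")})
    return s
def cloud(name):
    p,d=eyes.snapshot(name); c=eyes.camera_info(name)
    K=np.array([[c["fx"],0,c["cx"]],[0,c["fy"],c["cy"]],[0,0,1]])
    h,w=d.shape; u,v=np.meshgrid(np.arange(w),np.arange(h))
    pts=np.stack([u,v],-1).reshape(-1,1,2).astype(float)
    n=cv2.undistortPoints(pts,K,np.array([c["k1"],0,0,0,0.])).reshape(h,w,2)
    X=np.dstack([n*d[...,None],d])
    W=(X-np.array(c["t"]))@np.array(c["R"])
    W[d==0]=np.nan
    return p,W
E
python3 - <<'E'
from h import *
st()
for n in("scene","top"):
    p,W=cloud(n); cv2.imwrite(f"pics/{n}0.png",p); np.save(f"{n}0.npy",W)
    c=eyes.camera_info(n); print(n,-np.array(c["R"]).T@np.array(c["t"]))
    for o in "palette brush_rest ink_stone tin saucer black_jar blue_jar cup bottle glass".split():
        print(o,[(round(r["conf"],2),np.round(r["xyz"],3).tolist()) for r in nets.landmark_of(o,n)][:4])
E
```

```text
pics
{'clock': 0.0, 'q': [-1.4281, 0.2213, 1.5276, 0.0, 1.3947, -0.1261], 'tool_pos': [0.1659, -0.6019, 0.2214], 'orientation': [-0.001, 0.991, 0.134, -0.0], 'wrist_force': [0.1441, -0.231, 1.1072], 'gripper_width': 0.9978, 'finger_force': 0.0}
scene [ 1.04772571 -0.53070914  0.66110818]
palette [(0.66, [0.612, -0.024, 0.003])]
brush_rest [(0.59, [0.651, -0.213, -0.0])]
ink_stone [(0.28, [0.363, -0.3, -0.001])]
tin [(0.98, [0.364, 0.275, 0.004])]
saucer [(0.71, [0.45, 0.056, -0.004]), (0.25, [0.409, -0.183, -0.0])]
black_jar [(0.8, [0.448, -0.376, 0.001]), (0.78, [0.366, -0.298, -0.001]), (0.73, [0.289, -0.375, -0.002]), (0.68, [0.361, -0.366, 0.001])]
blue_jar [(0.57, [0.431, 0.169, 0.004])]
cup [(0.59, [0.474, -0.062, 0.001])]
bottle [(0.64, [0.41, -0.182, 0.002])]
glass [(0.95, [0.574, 0.366, 0.004])]
top [ 2.00709303e-01 -8.59376892e-04  1.41351334e+00]
palette [(0.76, [0.615, -0.023, -0.008])]
brush_rest []
ink_stone [(0.71, [0.576, 0.172, 0.005])]
tin [(0.82, [0.361, 0.276, -0.005])]
saucer []
black_jar [(0.68, [0.356, -0.367, 0.001]), (0.65, [0.289, -0.376, -0.002]), (0.53, [0.444, -0.371, 0.002]), (0.44, [0.364, -0.3, 0.0])]
blue_jar [(0.48, [0.426, 0.171, -0.001])]
cup [(0.73, [0.47, -0.058, -0.003])]
bottle [(0.59, [0.469, -0.058, -0.001])]
glass [(0.95, [0.574, 0.369, 0.003]), (0.38, [0.454, 0.057, -0.002])]
```

View pics/scene0.png

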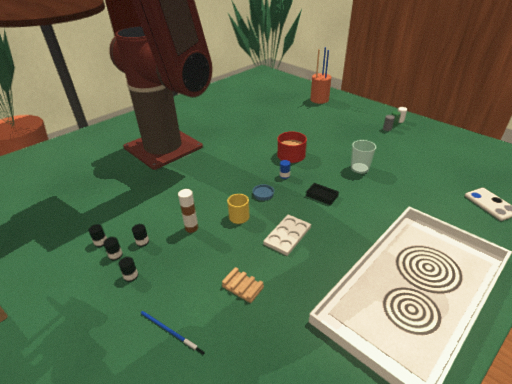

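View pics/top0.png

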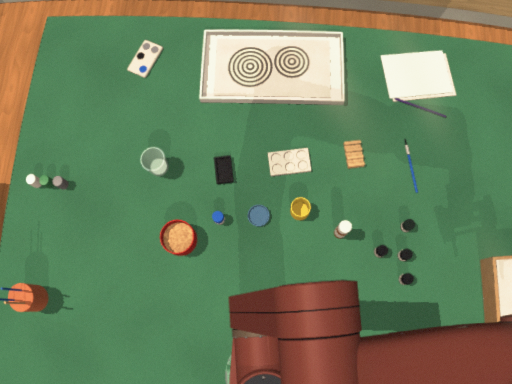

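The scene picture shows the yellow cup at (238,208), the saucer at (263,193), the bottle at (188,211), the blue jar at (285,169), the tin at (292,148), the palette at (288,234), the rest at (243,285) and the stone at (322,194).

Four black jars are candidates. Their top-view pixels are (408,226), (381,251), (405,255) and (406,279). Robot-left is image-left, so (381,251), at y≈-0.30, fits "farthest left". I'll confirm it in a crop while measuring.

Run:
```python
from h import *
T=np.load("top0.npy");S=np.load("scene0.npy")
def circ(n,xy,r,zlo,zhi):
    for nm,W in(("top",T),("scene",S)):
        P=W.reshape(-1,3); m=(np.hypot(P[:,0]-xy[0],P[:,1]-xy[1])<r)&(P[:,2]>zlo)&(P[:,2]<zhi)
        Q=P[m]
        if len(Q)>5:
            c,R=cv2.minEnclosingCircle(Q[:,:2].astype(np.float32)); print(n,nm,len(Q),np.round(c,4),round(R,4),"mean",np.round(Q.mean(0),4))
circ("cup",(.472,-.06),.045,.05,.07)
circ("saucer",(.452,.056),.045,.006,.03)
circ("bottle",(.41,-.182),.04,.11,.13)
circ("blue",(.43,.17),.03,.043,.06)
for i,b in enumerate([(.446,-.373),(.365,-.299),(.289,-.375),(.359,-.367)]): circ("black%d"%i,b,.028,.043,.06)
circ("tinrim",(.362,.276),.06,.058,.075)
circ("glass",(.574,.367),.06,.05,.1)
P=T.reshape(-1,3);Q=P[np.hypot(P[:,0]-.362,P[:,1]-.276)<.03]; print("pack z",np.nanpercentile(Q[:,2],[10,50,90]))
P=S.reshape(-1,3);Q=P[(np.hypot(P[:,0]-.362,P[:,1]-.276)<.035)&(P[:,2]<.055)]; print("scene",len(Q),np.nanpercentile(Q[:,2],[10,50,90]) if len(Q) else 0)
for n,xy,r in(("palette",(.613,-.024),.085),("rest",(.65,-.214),.06),("stone",(.576,.172),.06)):
  for nm,W in(("top",T),("scene",S)):
    P=W.reshape(-1,3); m=(np.hypot(P[:,0]-xy[0],P[:,1]-xy[1])<r)&(P[:,2]>.006)&(P[:,2]<.03)
    print(n,nm,m.sum(),[np.round(a,4) for a in cv2.minAreaRect(P[m][:,:2].astype(np.float32))])
P=T.reshape(-1,3);print("table z",np.nanmedian(P[np.hypot(P[:,0]-.55,P[:,1]-.1)<.03][:,2]))
p=cv2.imread("pics/top0.png")[215:290,330:430]; cv2.imwrite("pics/crop.png",cv2.resize(p,None,fx=6,fy=6,interpolation=2))
```

```text
cup top 93 [ 0.4714 -0.0605] 0.0284 mean [ 0.4721 -0.0621  0.0599]
cup scene 158 [ 0.4739 -0.0597] 0.0297 mean [ 0.4742 -0.0602  0.0565]
saucer top 330 [0.4519 0.0559] 0.0444 mean [0.4498 0.0564 0.0107]
saucer scene 243 [0.4496 0.0584] 0.033 mean [0.4489 0.0597 0.0095]
bottle top 130 [ 0.4152 -0.1805] 0.0173 mean [ 0.4145 -0.1797  0.1212]
bottle scene 132 [ 0.4155 -0.1794] 0.0183 mean [ 0.419  -0.1816  0.1186]
blue top 101 [0.4298 0.1696] 0.0161 mean [0.4294 0.1692 0.0508]
blue scene 65 [0.433  0.1699] 0.0172 mean [0.4347 0.1694 0.0491]
black0 top 94 [ 0.4438 -0.3735] 0.0164 mean [ 0.4436 -0.373   0.0513]
black0 scene 153 [ 0.4482 -0.3718] 0.0171 mean [ 0.449  -0.3722  0.049 ]
black1 top 90 [ 0.3667 -0.2973] 0.0154 mean [ 0.3661 -0.2967  0.0513]
black1 scene 111 [ 0.3687 -0.297 ] 0.0172 mean [ 0.3706 -0.2975  0.0494]
black2 top 106 [ 0.2925 -0.3735] 0.0168 mean [ 0.2915 -0.3727  0.0511]
black2 scene 116 [ 0.2934 -0.3722] 0.0168 mean [ 0.2955 -0.3728  0.0496]
black3 top 103 [ 0.3597 -0.3679] 0.016 mean [ 0.3594 -0.3671  0.0511]
black3 scene 139 [ 0.3608 -0.3672] 0.0181 mean [ 0.3639 -
[... 224 characters left out ...]
ne 428 [0.5777 0.3668] 0.037 mean [0.5781 0.3644 0.0706]
pack z [0.03216109 0.03585242 0.039406  ]
scene 54 [0.0347265  0.0357907  0.03718338]
palette top 930 [array([ 0.6105, -0.0279]), array([0.1619, 0.1611]), np.float64(11.149)]
palette scene 872 [array([ 0.6166, -0.0195]), array([0.0718, 0.1229]), np.float64(11.3986)]
rest top 474 [array([ 0.6495, -0.2108]), array([0.1071, 0.112 ]), np.float64(57.2331)]
rest scene 789 [array([ 0.6547, -0.2117]), array([0.0803, 0.0525]), np.float64(11.2571)]
stone top 530 [array([0.5802, 0.1727]), array([0.1019, 0.1163]), np.float64(3.391)]
stone scene 403 [array([0.5786, 0.1705]), array([0.0816, 0.0561]), np.float64(10.9042)]
table z 0.001162459369165525
```

View pics/crop.png

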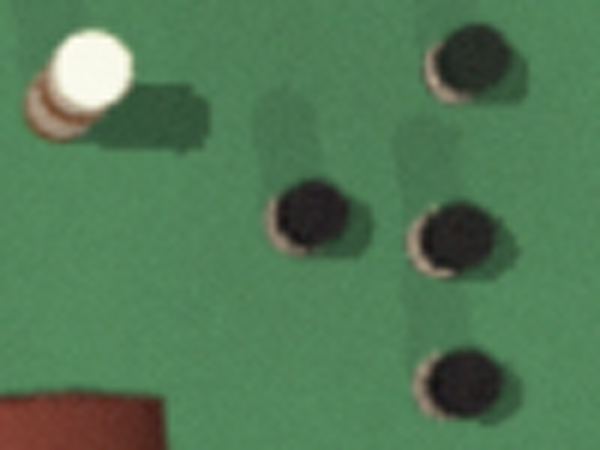

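The crop shows the chosen jar at crop (310,215), which is the leftmost of the four and clear of the bottle. I'll start with the bottle: square the tool with the world axes (tool x = world x, tool y = −world y) and fly over it.

Call:
drive_tool:
  series:
    - [[0,0,0],0.96]
    - [[0,0,0],0.96]
    - [[0.57,-0.96,0],0]
    - [[0.57,-0.96,0],0]
    - [[0.57,-0.96,0],0]
  fingers: 1
  squeeze: 25

```text
clock: 1.6
tool_pos: [0.2347, -0.4861, 0.2223]
orientation: [-0.0, 1.0, -0.0, 0.0]
wrist_force: [0.4, 0.7, 1.1]
gripper_width: 0.999
finger_force: 0.0
```

Call:
drive_tool:
  series:
    - [[0.57,-0.96,0],0]
    - [[0.57,-0.96,0],0]
    - [[0.57,-0.96,0],0]
    - [[0.57,-0.96,0],0]
    - [[0.57,-0.96,0],0]

```text
clock: 2.1
tool_pos: [0.3488, -0.2937, 0.2228]
orientation: [0.0, 1.0, 0.0, 0.0]
wrist_force: [0.7, -0.7, 0.1]
gripper_width: 1.002
finger_force: 0.0
```

Call:
drive_tool:
  series:
    - [[0.57,-0.96,0],0]
    - [[0.57,-0.96,0],0]
    - [[0.55,-0.95,0],0]
    - [[0,0,0],0]
    - [[0,0,0],0]

```text
clock: 2.6
tool_pos: [0.416, -0.1796, 0.2227]
orientation: [0.0, 1.0, 0.002, 0.0]
wrist_force: [-0.4, -0.1, 0.9]
gripper_width: 1.002
finger_force: 0.0
```

Call:
drive_tool:
  series:
    - [[0,0,0.98],0]
    - [[0,0,0.98],0]
    - [[0,0,0.98],0]
    - [[0,0,0.98],0]
    - [[0,0,0],0]

```text
clock: 3.1
tool_pos: [0.4108, -0.1791, 0.0606]
orientation: [-0.003, 1.0, -0.001, -0.005]
wrist_force: [-0.4, 0.1, -0.6]
gripper_width: 0.998
finger_force: 0.0
```

Call:
drive_tool:
  series:
    - [[0,0,0],0]
    - [[0,0,0],0]
    - [[0,0,0],0]
    - [[0,0,0],0]
    - [[0,0,0],0]
  fingers: -1

```text
clock: 3.6
tool_pos: [0.4164, -0.1808, 0.0669]
orientation: [0.001, 1.0, 0.0, 0.001]
wrist_force: [-0.7, 0.5, 0.4]
gripper_width: 0.631
finger_force: 0.0
```

Call:
drive_tool:
  series:
    - [[0,0,0],0]
    - [[0,0,0],0]
    - [[0,0,0],0]
    - [[0,0,0],0]
    - [[0,0,0],0]

```text
clock: 4.1
tool_pos: [0.4157, -0.1803, 0.0657]
orientation: [-0.0, 1.0, 0.0, -0.0]
wrist_force: [-0.0, 0.1, 1.7]
gripper_width: 0.388
finger_force: 25.0
```

Call:
drive_tool:
  series:
    - [[0,0,-0.4],0]
    - [[0,0,-0.8],0]
    - [[0,0,-0.8],0]
    - [[0,0,-0.8],0]
    - [[0,0,-0.4],0]

```text
clock: 4.6
tool_pos: [0.4167, -0.181, 0.1966]
orientation: [0.001, 1.0, 0.0, 0.002]
wrist_force: [-0.1, -0.6, -1.4]
gripper_width: 0.384
finger_force: 25.0
```

Call:
drive_tool:
  series:
    - [[-0.05,-0.4,0],0]
    - [[-0.08,-0.7,0],0]
    - [[-0.1,-0.9,0],0]
    - [[-0.1,-0.9,0],0]
    - [[-0.1,-0.9,0],0]

```text
clock: 5.1
tool_pos: [0.3966, -0.0261, 0.1918]
orientation: [-0.001, 1.0, 0.0, -0.001]
wrist_force: [0.4, -0.1, -0.6]
gripper_width: 0.388
finger_force: 25.0
```

Call:
drive_tool:
  series:
    - [[-0.1,-0.9,0],0]
    - [[-0.1,-0.9,0],0]
    - [[-0.1,-0.9,0],0]
    - [[-0.1,-0.9,0],0]
    - [[-0.1,-0.9,0],0]

```text
clock: 5.6
tool_pos: [0.3761, 0.1534, 0.192]
orientation: [0.0, 1.0, 0.001, -0.001]
wrist_force: [0.8, 0.3, -1.0]
gripper_width: 0.385
finger_force: 25.0
```

Call:
drive_tool:
  series:
    - [[-0.1,-0.9,0],0]
    - [[-0.1,-0.9,0],0]
    - [[-0.1,-0.9,0],0]
    - [[-0.07,-0.43,0],0]
    - [[0,0,0],0]

```text
clock: 6.1
tool_pos: [0.3609, 0.2785, 0.1918]
orientation: [0.0, 1.0, 0.002, -0.002]
wrist_force: [-0.8, -0.5, -1.4]
gripper_width: 0.389
finger_force: 25.0
```

Call:
drive_tool:
  series:
    - [[0,0,0],0]
    - [[0,0,0],0]
    - [[0,0,0],0]
    - [[0,0,0],0]
    - [[0,0,0],0]

```text
clock: 6.6
tool_pos: [0.3636, 0.2763, 0.1939]
orientation: [-0.0, 1.0, -0.0, 0.0]
wrist_force: [-0.9, 0.2, -1.4]
gripper_width: 0.386
finger_force: 25.0
```

Call:
drive_tool:
  series:
    - [[0,0,0.3],0]
    - [[0,0,0.5],0]
    - [[0,0,0.5],0]
    - [[0,0,0.4],0]
    - [[0,0,0.1],0]

```text
clock: 7.1
tool_pos: [0.3616, 0.2758, 0.1189]
orientation: [0.001, 1.0, 0.0, -0.002]
wrist_force: [-0.3, -0.3, -0.4]
gripper_width: 0.383
finger_force: 25.0
```

Call:
drive_tool:
  series:
    - [[0,0,0],0]
    - [[0,0,0],0]
    - [[0,0,0.03],0]
    - [[0,0,0.03],0]
    - [[0,0,0.03],0]

```text
clock: 7.6
tool_pos: [0.3637, 0.277, 0.1186]
orientation: [-0.0, 1.0, 0.0, 0.0]
wrist_force: [0.1, 0.7, -1.5]
gripper_width: 0.385
finger_force: 25.0
```

Call:
drive_tool:
  series:
    - [[0,0,0.03],0]
    - [[0,0,0.03],0]
    - [[0,0,0.03],0]
    - [[0,0,0],0]
    - [[0,0,0],0]

```text
clock: 8.1
tool_pos: [0.3633, 0.2768, 0.1145]
orientation: [0.0, 1.0, 0.0, -0.0]
wrist_force: [0.4, -0.4, -1.6]
gripper_width: 0.383
finger_force: 25.0
```

Call:
drive_tool:
  series:
    - [[0,0,0.04],0]
    - [[0,0,0.04],0]
    - [[0,0,0.04],0]
    - [[0,0,0.04],0]
    - [[0,0,0.04],0]

```text
clock: 8.6
tool_pos: [0.3633, 0.2768, 0.1063]
orientation: [0.0, 1.0, 0.0, -0.0]
wrist_force: [-0.8, 0.4, -1.3]
gripper_width: 0.386
finger_force: 25.0
```

Call:
drive_tool:
  series:
    - [[0,0,0.02],0]
    - [[0,0,0.02],0]
    - [[0,0,0.02],0]
    - [[0,0,0],0]
    - [[0,0,0],0]

```text
clock: 9.1
tool_pos: [0.3634, 0.2768, 0.1042]
orientation: [-0.0, 1.0, 0.0, 0.0]
wrist_force: [0.2, 0.7, -1.2]
gripper_width: 0.386
finger_force: 25.0
```

Call:
drive_tool:
  series:
    - [[0,0,0.02],0]
    - [[0,0,0.02],0]
    - [[0,0,0.02],0]
    - [[0,0,0],0]
    - [[0,0,0],0]

```text
clock: 9.6
tool_pos: [0.3633, 0.2768, 0.1017]
orientation: [0.0, 1.0, 0.0, -0.0]
wrist_force: [0.1, 0.8, -1.4]
gripper_width: 0.384
finger_force: 25.0
```

Call:
drive_tool:
  series:
    - [[0,0,0.02],0]
    - [[0,0,0.02],0]
    - [[0,0,0],0]
    - [[0,0,0],0]
    - [[0,0,0],0]

```text
clock: 10.1
tool_pos: [0.3636, 0.2769, 0.1006]
orientation: [-0.0, 1.0, 0.0, 0.0]
wrist_force: [-1.5, -0.3, 5.5]
gripper_width: 0.386
finger_force: 25.0
```

I felt contact at 5.5 N, so I'll let go and rise.

Call:
drive_tool:
  series:
    - [[0,0,0],0]
    - [[0,0,0],0]
    - [[0,0,0],0]
    - [[0,0,0],0]
    - [[0,0,0],0]
  fingers: 0.3

```text
clock: 10.6
tool_pos: [0.3633, 0.2768, 0.1]
orientation: [0.0, 1.0, 0.0, -0.0]
wrist_force: [0.5, -0.1, 0.6]
gripper_width: 0.641
finger_force: 0.0
```

Call:
drive_tool:
  series:
    - [[0,0,-0.4],0]
    - [[0,0,-0.6],0]
    - [[0,0,-0.8],0]
    - [[0,0,-0.8],0]
    - [[0,0,0],0]

```text
clock: 11.1
tool_pos: [0.3661, 0.2783, 0.2092]
orientation: [-0.002, 1.0, 0.0, 0.004]
wrist_force: [0.3, -0.2, -0.3]
gripper_width: 0.65
finger_force: 0.0
```

Run:
```python
from h import *
st()
p,S=cloud("scene"); cv2.imwrite("pics/s1.png",cv2.resize(p[80:330,80:400],None,fx=2.4,fy=2.4))
P=S.reshape(-1,3);m=(np.hypot(P[:,0]-.3635,P[:,1]-.277)<.045)&(P[:,2]>.09)&(P[:,2]<.165);print(P[m].mean(0),P[m][:,2].max())
```

```text
{'clock': 11.1, 'q': [0.4781, -0.1838, 1.9617, 0.0, 1.3547, 2.0481], 'tool_pos': [0.3661, 0.2783, 0.2092], 'orientation': [-0.0021, 1.0, 0.0004, 0.004], 'wrist_force': [0.3401, -0.2494, -0.2692], 'gripper_width': 0.6503, 'finger_force': 0.0}
[0.37189435 0.2701156  0.12881207] 0.15653844352865146
```

View pics/s1.png

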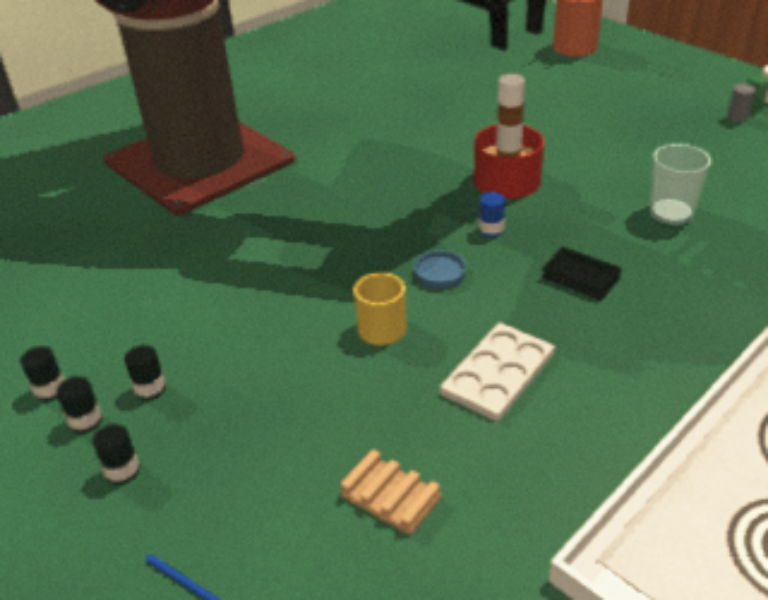

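The bottle stands upright in the tin at crop (510,115), and everything else is untouched. Next is the blue jar at crop (491,213).

Call:
drive_tool:
  series:
    - [[0.5,0.8,0],0]
    - [[0.6,0.95,0],0]
    - [[0.5,0.8,0],0]
    - [[0.09,0.13,0.5],0]
    - [[0,0,0.8],0]

```text
clock: 11.65
tool_pos: [0.433, 0.1684, 0.1524]
orientation: [-0.0, 1.0, -0.001, 0.002]
wrist_force: [0.0, -0.1, -0.5]
gripper_width: 0.647
finger_force: 0.0
```

Call:
drive_tool:
  series:
    - [[0,0,0.9],0]
    - [[0,0,0.9],0]
    - [[0,0,0.9],0]
    - [[0,0,0.5],0]
    - [[0,0,0.17],0]

```text
clock: 12.15
tool_pos: [0.4274, 0.1688, 0.0135]
orientation: [0.001, 1.0, 0.0, -0.004]
wrist_force: [0.2, -0.4, -0.4]
gripper_width: 0.653
finger_force: 0.0
```

Call:
drive_tool:
  series:
    - [[0,0,0],0]
    - [[0,0,0],0]
    - [[0,0,0],0]
    - [[0,0,0],0]
    - [[0,0,0],0]
  fingers: -1

```text
clock: 12.65
tool_pos: [0.4321, 0.17, 0.0185]
orientation: [-0.0, 1.0, 0.0, 0.001]
wrist_force: [0.0, 0.7, 4.1]
gripper_width: 0.353
finger_force: 25.0
```

Call:
drive_tool:
  series:
    - [[0,0,0],0]
    - [[0,0,0],0]
    - [[0,0,0],0]
    - [[0,0,0],0]
    - [[0,0,0],0]

```text
clock: 13.15
tool_pos: [0.4322, 0.17, 0.0185]
orientation: [-0.0, 1.0, 0.0, 0.001]
wrist_force: [-0.3, 0.6, 6.0]
gripper_width: 0.355
finger_force: 25.0
```

Call:
drive_tool:
  series:
    - [[0,0,-0.3],0]
    - [[0,0,-0.6],0]
    - [[0,0,-0.6],0]
    - [[0.2,0.14,-0.4],0]
    - [[0.4,0.28,-0.1],0]

```text
clock: 13.65
tool_pos: [0.4559, 0.1535, 0.1001]
orientation: [-0.0, 1.0, 0.001, 0.002]
wrist_force: [0.6, -0.1, -1.2]
gripper_width: 0.354
finger_force: 25.0
```

Call:
drive_tool:
  series:
    - [[0.7,0.48,0],0]
    - [[0.8,0.55,0],0]
    - [[0.8,0.55,0],0]
    - [[0.8,0.55,0],0]
    - [[0.8,0.55,0],0]

```text
clock: 14.15
tool_pos: [0.612, 0.0447, 0.0978]
orientation: [0.0, 1.0, 0.0, -0.0]
wrist_force: [-0.4, 0.9, -0.2]
gripper_width: 0.356
finger_force: 25.0
```

Call:
drive_tool:
  series:
    - [[0.8,0.56,0],0]
    - [[0.7,0.5,0],0]
    - [[0.37,0.26,0],0]
    - [[0,0,0],0]
    - [[0,0,0],0]

```text
clock: 14.65
tool_pos: [0.6852, -0.0068, 0.0971]
orientation: [-0.0, 1.0, 0.0, -0.001]
wrist_force: [0.6, 0.0, -0.6]
gripper_width: 0.356
finger_force: 25.0
```

Call:
drive_tool:
  series:
    - [[0,0,0],0]
    - [[0,0,0.3],0]
    - [[0,0,0.5],0]
    - [[0,0,0.5],0]
    - [[0,0,0.3],0]

```text
clock: 15.15
tool_pos: [0.6839, -0.006, 0.0307]
orientation: [-0.0, 1.0, 0.001, -0.002]
wrist_force: [-0.1, 0.5, -1.5]
gripper_width: 0.354
finger_force: 25.0
```

Call:
drive_tool:
  series:
    - [[0,0,0.1],0]
    - [[0,0,0.1],0]
    - [[0,0,0],0]
    - [[0,0,0],0]
    - [[0,0,0],0]

```text
clock: 15.65
tool_pos: [0.6867, -0.0071, 0.0264]
orientation: [0.0, 1.0, 0.0, 0.001]
wrist_force: [-0.1, 0.7, -1.3]
gripper_width: 0.352
finger_force: 25.0
```

Lower about 8 mm until it touches.

Call:
drive_tool:
  series:
    - [[0,0,0.06],0]
    - [[0,0,0.06],0]
    - [[0,0,0.05],0]
    - [[0,0,0.03],0]
    - [[0,0,0],0]

```text
clock: 16.15
tool_pos: [0.6861, -0.0069, 0.0186]
orientation: [0.0, 1.0, 0.0, 0.0]
wrist_force: [-3.4, 0.6, 7.4]
gripper_width: 0.356
finger_force: 25.0
```

Call:
drive_tool:
  series:
    - [[0,0,0],0]
    - [[0,0,0],0]
    - [[0,0,0],0]
    - [[0,0,0],0]
    - [[0,0,0],0]
  fingers: 0.3

```text
clock: 16.65
tool_pos: [0.6858, -0.007, 0.017]
orientation: [-0.0, 1.0, 0.0, -0.0]
wrist_force: [-0.0, 0.6, 0.3]
gripper_width: 0.632
finger_force: 0.0
```

Call:
drive_tool:
  series:
    - [[0,0,-0.4],0]
    - [[0,0,-0.7],0]
    - [[0,0,-0.8],0]
    - [[0,0,-0.6],0]
    - [[-0.4,0.1,-0.25],0]

```text
clock: 17.15
tool_pos: [0.6734, -0.011, 0.1329]
orientation: [0.0, 1.0, 0.001, 0.004]
wrist_force: [-0.2, -0.3, 0.4]
gripper_width: 0.648
finger_force: 0.0
```

Call:
drive_tool:
  series:
    - [[-0.9,0.22,0],0]
    - [[-0.95,0.24,0],0]
    - [[-0.95,0.24,0],0]
    - [[-0.95,0.24,0],0]
    - [[-0.7,0.17,0],0]
  fingers: 1

```text
clock: 17.65
tool_pos: [0.4902, -0.0559, 0.1283]
orientation: [0.0, 1.0, 0.0, 0.0]
wrist_force: [-0.6, -0.5, 0.5]
gripper_width: 0.973
finger_force: 0.0
```

Call:
drive_tool:
  series:
    - [[-0.49,0.12,0],0]
    - [[0,0,0],0]
    - [[0,0,0],0]
    - [[0,0,0],0]
    - [[0,0,0],0]

```text
clock: 18.15
tool_pos: [0.4734, -0.0602, 0.1277]
orientation: [0.0, 1.0, 0.001, 0.0]
wrist_force: [0.3, 0.3, -0.6]
gripper_width: 1.001
finger_force: 0.0
```

Call:
drive_tool:
  series:
    - [[0,0,0.4],0]
    - [[0,0,0.7],0]
    - [[0,0,0.7],0]
    - [[0,0,0.5],0]
    - [[0,0,0.2],0]

```text
clock: 18.65
tool_pos: [0.4711, -0.0596, 0.0249]
orientation: [-0.001, 1.0, 0.001, -0.002]
wrist_force: [-0.9, -0.1, -0.7]
gripper_width: 0.998
finger_force: 0.0
```

Call:
drive_tool:
  series:
    - [[0,0,0],0]
    - [[0,0,0],0]
    - [[0,0,0],0]
    - [[0,0,0],0]
    - [[0,0,0],0]
  fingers: -1
  squeeze: 20

```text
clock: 19.15
tool_pos: [0.4731, -0.0605, 0.0283]
orientation: [0.0, 1.0, 0.0, 0.001]
wrist_force: [0.5, 1.0, 2.9]
gripper_width: 0.645
finger_force: 20.0
```

Call:
drive_tool:
  series:
    - [[0,0,0],0]
    - [[0,0,0],0]
    - [[0,0,0],0]
    - [[0,0,0],0]
    - [[0,0,0],0]

```text
clock: 19.65
tool_pos: [0.4732, -0.0605, 0.0282]
orientation: [0.0, 1.0, 0.0, 0.001]
wrist_force: [-0.8, 1.3, 6.8]
gripper_width: 0.647
finger_force: 20.0
```

Call:
drive_tool:
  series:
    - [[0,0,-0.3],0]
    - [[0,0,-0.5],0]
    - [[0,0,-0.5],0]
    - [[0.2,0.09,-0.2],0]
    - [[0.5,0.22,0],0]

```text
clock: 20.15
tool_pos: [0.5012, -0.0728, 0.089]
orientation: [0.0, 1.0, 0.001, 0.001]
wrist_force: [0.1, -0.0, -1.3]
gripper_width: 0.646
finger_force: 20.0
```

Call:
drive_tool:
  series:
    - [[0.75,0.33,0],0]
    - [[0.8,0.36,0],0]
    - [[0.8,0.36,0],0]
    - [[0.7,0.31,0],0]
    - [[0.37,0.16,0],0]

```text
clock: 20.65
tool_pos: [0.6394, -0.1349, 0.0869]
orientation: [0.0, 1.0, 0.0, 0.0]
wrist_force: [0.3, 0.3, -1.2]
gripper_width: 0.644
finger_force: 20.0
```

Call:
drive_tool:
  series:
    - [[0,0,0],0]
    - [[0,0,0],0]
    - [[0,0,0.4],0]
    - [[0,0,0.5],0]
    - [[0,0,0.3],0]

```text
clock: 21.15
tool_pos: [0.635, -0.1324, 0.0366]
orientation: [-0.001, 1.0, 0.001, -0.002]
wrist_force: [-1.1, -0.4, -1.4]
gripper_width: 0.645
finger_force: 20.0
```

Call:
drive_tool:
  series:
    - [[0,0,0.1],0]
    - [[0,0,0],0]
    - [[0,0,0],0]
    - [[0,0,0],0]
    - [[0,0,0],0]

```text
clock: 21.65
tool_pos: [0.6379, -0.1337, 0.0364]
orientation: [0.0, 1.0, 0.0, 0.001]
wrist_force: [-0.1, 0.5, -1.2]
gripper_width: 0.647
finger_force: 20.0
```

Call:
drive_tool:
  series:
    - [[0,0,0.06],0]
    - [[0,0,0.05],0]
    - [[0,0,0.05],0]
    - [[0,0,0.04],0]
    - [[0,0,0],0]

```text
clock: 22.15
tool_pos: [0.6372, -0.1334, 0.0283]
orientation: [-0.0, 1.0, 0.0, -0.0]
wrist_force: [-4.0, 0.6, 6.7]
gripper_width: 0.647
finger_force: 20.0
```

Call:
drive_tool:
  series:
    - [[0,0,0],0]
    - [[0,0,0],0]
    - [[0,0,0],0]
    - [[0,0,0],0]
    - [[0,0,0],0]
  fingers: 0.6

```text
clock: 22.65
tool_pos: [0.6372, -0.1334, 0.0271]
orientation: [-0.0, 1.0, 0.0, -0.0]
wrist_force: [0.7, 0.8, -0.4]
gripper_width: 0.798
finger_force: 0.0
```

Call:
drive_tool:
  series:
    - [[0,0,-0.3],0]
    - [[0,0,-0.6],0]
    - [[0,0,-0.8],0]
    - [[0,0,-0.8],0]
    - [[-0.2,-0.2,0],0]

```text
clock: 23.15
tool_pos: [0.6337, -0.1274, 0.1348]
orientation: [0.002, 1.0, -0.0, 0.006]
wrist_force: [1.2, -0.4, 1.2]
gripper_width: 0.801
finger_force: 0.0
```

Call:
drive_tool:
  series:
    - [[-0.6,-0.6,0],0]
    - [[-0.7,-0.72,0],0]
    - [[-0.7,-0.72,0],0]
    - [[-0.7,-0.72,0],0]
    - [[-0.7,-0.72,0],0]
  fingers: 1

```text
clock: 23.65
tool_pos: [0.4916, 0.0148, 0.1274]
orientation: [-0.0, 1.0, 0.0, 0.0]
wrist_force: [0.4, 0.4, 0.1]
gripper_width: 0.994
finger_force: 0.0
```

Call:
drive_tool:
  series:
    - [[-0.7,-0.7,0],0]
    - [[-0.39,-0.4,0],0]
    - [[0,0,0],-0.9]
    - [[0,0,0],-0.9]
    - [[0,0,0],-0.9]

```text
clock: 24.15
tool_pos: [0.4491, 0.0581, 0.1277]
orientation: [0.0, 0.982, 0.191, 0.0]
wrist_force: [-0.1, -0.3, 1.1]
gripper_width: 1.001
finger_force: 0.0
```

Call:
drive_tool:
  series:
    - [[0,0,0],-1]
    - [[0,0,0],-1]
    - [[0,0,0],-1]
    - [[0,0,0],-1]
    - [[0,0,0],-1]

```text
clock: 24.65
tool_pos: [0.4492, 0.0578, 0.1275]
orientation: [0.0, 0.857, 0.515, 0.0]
wrist_force: [0.3, -0.9, 0.2]
gripper_width: 1.004
finger_force: 0.0
```

Call:
drive_tool:
  series:
    - [[0,0,0],-1]
    - [[0,0,0],-1]
    - [[0,0,0],-1]
    - [[0,0,0],-0.55]
    - [[0,0,0],0]

```text
clock: 25.15
tool_pos: [0.4492, 0.0578, 0.1275]
orientation: [0.0, 0.707, 0.708, 0.0]
wrist_force: [0.4, 0.3, 0.0]
gripper_width: 0.997
finger_force: 0.0
```

Call:
drive_tool:
  series:
    - [[0,0,0],0]
    - [[0,0,0],0]
    - [[0,0,0],0]
    - [[0,0,0],0]
    - [[0,0,0],0]

```text
clock: 25.65
tool_pos: [0.4495, 0.0577, 0.1273]
orientation: [-0.0, 0.707, 0.707, 0.0]
wrist_force: [0.2, -1.1, 1.0]
gripper_width: 0.999
finger_force: 0.0
```

Run:
```python
from h import *
st()
p,S=cloud("scene"); cv2.imwrite("pics/s2.png",cv2.resize(p[80:330,80:400],None,fx=2.4,fy=2.4))
P=S.reshape(-1,3)
for n,xy,lo,hi in(("cup",(.638,-.1336),.045,.07),("saucer",(.45,.0575),.004,.03),("blue",(.687,-.007),.04,.06)):
    m=(np.hypot(P[:,0]-xy[0],P[:,1]-xy[1])<.045)&(P[:,2]>lo)&(P[:,2]<hi)
    if m.sum()>5: print(n,m.sum(),np.round(cv2.minEnclosingCircle(P[m][:,:2].astype(np.float32))[0],4))
```

```text
{'clock': 25.65, 'q': [-0.0468, -0.1061, 2.054, 0.0, 1.1937, -0.0471], 'tool_pos': [0.4495, 0.0577, 0.1273], 'orientation': [-0.0, 0.707, 0.7072, 0.0], 'wrist_force': [0.1844, -1.0917, 0.9577], 'gripper_width': 0.999, 'finger_force': 0.0}
cup 271 [ 0.6371 -0.1325]
saucer 269 [0.4517 0.0585]
blue 138 [ 0.6863 -0.0064]
```

View pics/s2.png

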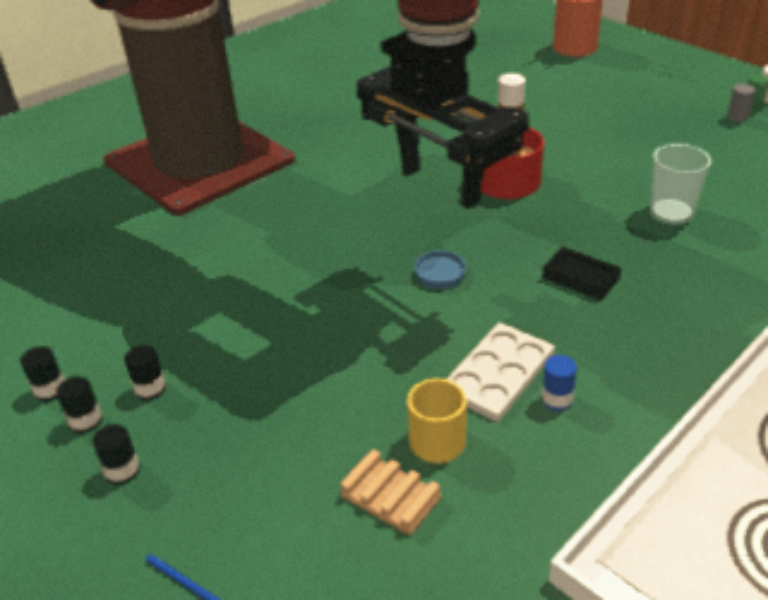

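The cup now stands at crop (437,420) between palette and rest, and the blue jar at (560,383) behind the palette; both are upright. Next is the saucer.

Call:
drive_tool:
  series:
    - [[0,0,0.5],0]
    - [[0,0,0.7],0]
    - [[0,0,0.7],0]
    - [[0,0,0.5],0]
    - [[0,0,0.25],0]

```text
clock: 26.2
tool_pos: [0.448, 0.0577, 0.0194]
orientation: [-0.001, 0.707, 0.707, -0.001]
wrist_force: [-0.6, 1.8, 0.6]
gripper_width: 0.997
finger_force: 0.0
```

Call:
drive_tool:
  series:
    - [[0,0,0.15],0]
    - [[0,0,0.12],0]
    - [[0,0,0.1],0]
    - [[0,0,0.05],0]
    - [[0,0,0],0]

```text
clock: 26.7
tool_pos: [0.4498, 0.0576, 0.0048]
orientation: [0.0, 0.707, 0.707, 0.0]
wrist_force: [0.3, 0.6, -1.4]
gripper_width: 0.996
finger_force: 0.0
```

Call:
drive_tool:
  series:
    - [[0,0,0.02],0]
    - [[0,0,0],0]
    - [[0,0,0],0]
    - [[0,0,0],0]
    - [[0,0,0],0]
  fingers: -1

```text
clock: 27.2
tool_pos: [0.4495, 0.0576, 0.0039]
orientation: [-0.0, 0.707, 0.707, -0.0]
wrist_force: [-1.1, 0.3, 2.4]
gripper_width: 0.702
finger_force: 20.0
```

Call:
drive_tool:
  series:
    - [[0,0,0],0]
    - [[0,0,0],0]
    - [[0,0,0],0]
    - [[0,0,0],0]
    - [[0,0,0],0]

```text
clock: 27.7
tool_pos: [0.4495, 0.0577, 0.0038]
orientation: [-0.0, 0.707, 0.707, -0.0]
wrist_force: [-1.7, 0.0, 5.3]
gripper_width: 0.711
finger_force: 20.0
```

Call:
drive_tool:
  series:
    - [[0,0,-0.2],0]
    - [[0,0,-0.3],0]
    - [[0,0,-0.3],0]
    - [[0,0,-0.2],0]
    - [[0.05,0.2,0],0]

```text
clock: 28.2
tool_pos: [0.4585, 0.0596, 0.0455]
orientation: [0.001, 0.707, 0.707, 0.001]
wrist_force: [1.5, -0.1, -0.1]
gripper_width: 0.705
finger_force: 20.0
```

Call:
drive_tool:
  series:
    - [[0.12,0.5,0],0]
    - [[0.15,0.6,0],0]
    - [[0.15,0.6,0],0]
    - [[0.14,0.6,0],0]
    - [[0.12,0.5,0],0]

```text
clock: 28.7
tool_pos: [0.5712, 0.0874, 0.0435]
orientation: [0.0, 0.707, 0.707, 0.0]
wrist_force: [0.0, 0.6, -0.9]
gripper_width: 0.707
finger_force: 20.0
```

Call:
drive_tool:
  series:
    - [[0.08,0.4,0],0]
    - [[0.05,0.19,0],0]
    - [[0,0,0],0]
    - [[0,0,0],0]
    - [[0,0,0],0]

```text
clock: 29.2
tool_pos: [0.5921, 0.0921, 0.0434]
orientation: [-0.0, 0.707, 0.707, -0.0]
wrist_force: [-0.2, -0.1, -0.1]
gripper_width: 0.709
finger_force: 20.0
```

Call:
drive_tool:
  series:
    - [[0,0,0.2],0]
    - [[0,0,0.25],0]
    - [[0,0,0.2],0]
    - [[0,0,0.1],0]
    - [[0,0,0],0]

```text
clock: 29.7
tool_pos: [0.5921, 0.0921, 0.0124]
orientation: [-0.001, 0.707, 0.707, -0.001]
wrist_force: [0.2, 0.2, -1.3]
gripper_width: 0.705
finger_force: 20.0
```

Call:
drive_tool:
  series:
    - [[0,0,0.06],0]
    - [[0,0,0.06],0]
    - [[0,0,0.05],0]
    - [[0,0,0.05],0]
    - [[0,0,0],0]

```text
clock: 30.2
tool_pos: [0.5929, 0.0921, 0.0047]
orientation: [-0.0, 0.707, 0.707, -0.0]
wrist_force: [0.4, 0.1, -0.7]
gripper_width: 0.709
finger_force: 20.0
```

Call:
drive_tool:
  series:
    - [[0,0,0.03],0]
    - [[0,0,0],0]
    - [[0,0,0],0]
    - [[0,0,0],0]
    - [[0,0,0],0]

```text
clock: 30.7
tool_pos: [0.5932, 0.0922, 0.0039]
orientation: [0.0, 0.707, 0.707, 0.0]
wrist_force: [-0.2, 0.2, 1.2]
gripper_width: 0.712
finger_force: 20.0
```

Call:
drive_tool:
  series:
    - [[0,0,0],0]
    - [[0,0,0],0]
    - [[0,0,0],0]
    - [[0,0,0],0]
    - [[0,0,0],0]
  fingers: 1

```text
clock: 31.2
tool_pos: [0.593, 0.0922, 0.0037]
orientation: [-0.0, 0.707, 0.707, -0.0]
wrist_force: [0.3, -1.4, -0.2]
gripper_width: 0.984
finger_force: 0.0
```

Call:
drive_tool:
  series:
    - [[0,0,-0.3],0]
    - [[0,0,-0.6],0]
    - [[0,0,-0.8],0]
    - [[0,0,-0.8],0]
    - [[0,0,-0.6],0]

```text
clock: 31.7
tool_pos: [0.5941, 0.0922, 0.1312]
orientation: [0.001, 0.707, 0.707, 0.001]
wrist_force: [0.8, -0.1, -0.2]
gripper_width: 0.998
finger_force: 0.0
```

Call:
drive_tool:
  series:
    - [[-0.4,-0.23,0],0]
    - [[-0.8,-0.46,0],0]
    - [[-0.9,-0.52,0],0]
    - [[-0.9,-0.52,0],0]
    - [[-0.9,-0.52,0],0]
  fingers: 0.3

```text
clock: 32.2
tool_pos: [0.5026, -0.065, 0.1288]
orientation: [0.001, 0.707, 0.708, 0.0]
wrist_force: [-0.2, -0.8, -0.7]
gripper_width: 0.678
finger_force: 0.0
```

Call:
drive_tool:
  series:
    - [[-0.9,-0.52,0],0]
    - [[-0.9,-0.52,0],0]
    - [[-0.9,-0.52,0],0]
    - [[-0.9,-0.52,0],0]
    - [[-0.9,-0.52,0],0]

```text
clock: 32.7
tool_pos: [0.3986, -0.2455, 0.129]
orientation: [0.001, 0.707, 0.707, 0.0]
wrist_force: [1.2, -1.0, -0.8]
gripper_width: 0.648
finger_force: 0.0
```

Call:
drive_tool:
  series:
    - [[-0.8,-0.47,0],0]
    - [[-0.53,-0.32,0],0]
    - [[0,0,0],0]
    - [[0,0,0],0]
    - [[0,0,0],0]

```text
clock: 33.2
tool_pos: [0.3682, -0.2965, 0.1281]
orientation: [0.0, 0.707, 0.708, 0.0]
wrist_force: [-0.2, -0.7, -0.8]
gripper_width: 0.65
finger_force: 0.0
```

Run:
```python
from h import *
st()
p,S=cloud("scene"); q,T=cloud("top")
for nm,W in(("scene",S),("top",T)):
  P=W.reshape(-1,3)
  for n,xy,lo,hi,r in(("black",(.3675,-.2972),.043,.06,.03),("saucer",(.593,.092),.005,.03,.04)):
    m=(np.hypot(P[:,0]-xy[0],P[:,1]-xy[1])<r)&(P[:,2]>lo)&(P[:,2]<hi)
    if m.sum()>5: print(nm,n,m.sum(),np.round(cv2.minEnclosingCircle(P[m][:,:2].astype(np.float32)),4) if 0 else [np.round(a,4) for a in cv2.minEnclosingCircle(P[m][:,:2].astype(np.float32))])
```

```text
{'clock': 33.2, 'q': [-0.8453, -0.0568, 2.0065, 0.0004, 1.1917, -0.8468], 'tool_pos': [0.3682, -0.2965, 0.1281], 'orientation': [0.0001, 0.7066, 0.7076, 0.0002], 'wrist_force': [-0.2333, -0.7254, -0.8321], 'gripper_width': 0.6497, 'finger_force': 0.0}
scene black 113 [array([ 0.369 , -0.2961]), np.float64(0.0165)]
scene saucer 309 [array([0.5952, 0.0936]), np.float64(0.0333)]
top black 38 [array([ 0.3677, -0.2978]), np.float64(0.0142)]
top saucer 334 [array([0.5927, 0.0911]), np.float64(0.0396)]
```

Call:
drive_tool:
  series:
    - [[0,0,0.4],0]
    - [[0,0,0.7],0]
    - [[0,0,0.7],0]
    - [[0,0,0.6],0]
    - [[0,0,0.3],0]

```text
clock: 33.8
tool_pos: [0.3671, -0.2952, 0.0176]
orientation: [-0.002, 0.706, 0.708, 0.0]
wrist_force: [-0.5, -0.2, 0.8]
gripper_width: 0.648
finger_force: 0.0
```

Call:
drive_tool:
  series:
    - [[0,0,0.05],0]
    - [[0,0,0],0]
    - [[0,0,0],0]
    - [[0,0,0],0]
    - [[0,0,0],0]

```text
clock: 34.3
tool_pos: [0.3683, -0.2978, 0.0187]
orientation: [0.001, 0.707, 0.707, -0.0]
wrist_force: [1.0, -0.4, -0.5]
gripper_width: 0.65
finger_force: 0.0
```

Call:
drive_tool:
  series:
    - [[0,0,0],0]
    - [[0,0,0],0]
    - [[0,0,0],0]
    - [[0,0,0],0]
    - [[0,0,0],0]
  fingers: -1
  squeeze: 25

```text
clock: 34.8
tool_pos: [0.3676, -0.2971, 0.0176]
orientation: [-0.0, 0.707, 0.707, -0.0]
wrist_force: [-0.4, 0.0, 0.5]
gripper_width: 0.354
finger_force: 24.9
```

Call:
drive_tool:
  series:
    - [[0,0,0],0]
    - [[0,0,0],0]
    - [[0,0,0],0]
    - [[0,0,0],0]
    - [[0,0,0],0]

```text
clock: 35.3
tool_pos: [0.3678, -0.2971, 0.0177]
orientation: [-0.0, 0.707, 0.707, 0.0]
wrist_force: [-0.2, 0.1, -1.6]
gripper_width: 0.352
finger_force: 24.9
```

Call:
drive_tool:
  series:
    - [[0,0,-0.3],0]
    - [[0,0,-0.6],0]
    - [[0,0,-0.7],0]
    - [[0,0,-0.6],0]
    - [[0,0,-0.3],0]

```text
clock: 35.8
tool_pos: [0.3689, -0.2984, 0.121]
orientation: [0.002, 0.707, 0.707, -0.0]
wrist_force: [0.3, 0.6, -0.5]
gripper_width: 0.354
finger_force: 24.9
```

Call:
drive_tool:
  series:
    - [[0.3,0.17,0],0]
    - [[0.6,0.35,0],0]
    - [[0.8,0.46,0],0]
    - [[0.8,0.46,0],0]
    - [[0.8,0.46,0],0]

```text
clock: 36.3
tool_pos: [0.4434, -0.1625, 0.1162]
orientation: [-0.001, 0.707, 0.707, -0.0]
wrist_force: [-0.5, -1.1, -0.2]
gripper_width: 0.355
finger_force: 24.9
```

Call:
drive_tool:
  series:
    - [[0.8,0.46,0],0]
    - [[0.8,0.46,0],0]
    - [[0.8,0.46,0],0]
    - [[0.8,0.46,0],0]
    - [[0.8,0.46,0],0]

```text
clock: 36.8
tool_pos: [0.5348, -0.0024, 0.116]
orientation: [-0.001, 0.707, 0.707, -0.001]
wrist_force: [0.9, -0.7, -0.6]
gripper_width: 0.356
finger_force: 24.9
```

Call:
drive_tool:
  series:
    - [[0.8,0.46,0],0]
    - [[0.8,0.46,0],0]
    - [[0.6,0.36,0],0]
    - [[0.23,0.16,0],0]
    - [[0,0,0],0]

```text
clock: 37.3
tool_pos: [0.5923, 0.0938, 0.1162]
orientation: [-0.001, 0.706, 0.708, -0.001]
wrist_force: [0.0, -0.5, -0.9]
gripper_width: 0.354
finger_force: 24.9
```

Call:
drive_tool:
  series:
    - [[0,0,0],0]
    - [[0,0,0],0]
    - [[0,0,0],0]
    - [[0,0,0.3],0]
    - [[0,0,0.5],0]

```text
clock: 37.8
tool_pos: [0.5944, 0.0915, 0.0867]
orientation: [0.001, 0.707, 0.707, 0.001]
wrist_force: [0.7, -1.1, -0.3]
gripper_width: 0.355
finger_force: 24.9
```

Call:
drive_tool:
  series:
    - [[0,0,0.5],0]
    - [[0,0,0.4],0]
    - [[0,0,0.2],0]
    - [[0,0,0],0]
    - [[0,0,0],0]

```text
clock: 38.3
tool_pos: [0.5935, 0.0921, 0.0422]
orientation: [0.0, 0.707, 0.707, 0.0]
wrist_force: [-0.2, -0.1, 0.1]
gripper_width: 0.358
finger_force: 24.9
```

Call:
drive_tool:
  series:
    - [[0,0,0.12],0]
    - [[0,0,0.12],0]
    - [[0,0,0.08],0]
    - [[0,0,0.04],0]
    - [[0,0,0],0]

```text
clock: 38.8
tool_pos: [0.5928, 0.0922, 0.027]
orientation: [-0.0, 0.707, 0.707, -0.0]
wrist_force: [-0.5, 0.4, -1.6]
gripper_width: 0.353
finger_force: 24.9
```

Call:
drive_tool:
  series:
    - [[0,0,0.03],0]
    - [[0,0,0.03],0]
    - [[0,0,0.01],0]
    - [[0,0,0],0]
    - [[0,0,0],0]

```text
clock: 39.3
tool_pos: [0.5932, 0.0922, 0.0246]
orientation: [0.0, 0.707, 0.707, 0.0]
wrist_force: [-0.7, 0.4, -0.1]
gripper_width: 0.352
finger_force: 24.9
```

Call:
drive_tool:
  series:
    - [[0,0,0.02],0]
    - [[0,0,0],0]
    - [[0,0,0],0]
    - [[0,0,0],0]
    - [[0,0,0],0]

```text
clock: 39.8
tool_pos: [0.5932, 0.0922, 0.0246]
orientation: [0.0, 0.707, 0.707, 0.0]
wrist_force: [-4.1, 0.1, 5.3]
gripper_width: 0.353
finger_force: 24.9
```

Call:
drive_tool:
  series:
    - [[0,0,0],0]
    - [[0,0,0],0]
    - [[0,0,0],0]
    - [[0,0,0],0]
    - [[0,0,0],0]
  fingers: 0.3

```text
clock: 40.3
tool_pos: [0.593, 0.0921, 0.0236]
orientation: [-0.0, 0.707, 0.707, -0.0]
wrist_force: [0.0, -0.5, 1.0]
gripper_width: 0.632
finger_force: 0.0
```

Call:
drive_tool:
  series:
    - [[0,0,-0.3],0]
    - [[0,0,-0.6],0]
    - [[0,0,-0.8],0]
    - [[0,0,-0.8],0]
    - [[0,0,-0.6],0]

```text
clock: 40.8
tool_pos: [0.594, 0.0922, 0.1512]
orientation: [0.001, 0.707, 0.707, 0.001]
wrist_force: [-0.5, -0.6, 0.8]
gripper_width: 0.653
finger_force: 0.0
```

Call:
drive_tool:
  series:
    - [[0,-0.7,-0.3],0]
    - [[0,-0.9,0],0]
    - [[0,-0.9,0],0]
    - [[0,-0.7,0],0]
    - [[0,0,0],0]

```text
clock: 41.3
tool_pos: [0.4621, 0.0923, 0.16]
orientation: [-0.0, 0.707, 0.708, -0.0]
wrist_force: [-0.4, -0.8, 0.2]
gripper_width: 0.65
finger_force: 0.0
```

Run:
```python
from h import *
st()
p,S=cloud("scene"); q,T=cloud("top"); cv2.imwrite("pics/s3.png",cv2.resize(p[80:330,80:400],None,fx=2.4,fy=2.4))
Pc=np.array([.6155,-.0208]);a=.195;R=np.array([[np.cos(a),np.sin(a)],[-np.sin(a),np.cos(a)]])
for nm,W in(("scene",S),("top",T)):
  P=W.reshape(-1,3)
  for n,xy,lo,hi,r in(("black",(.593,.092),.05,.07,.03),("saucer",(.593,.092),.005,.018,.04),("cup",(.638,-.134),.045,.07,.045),("blue",(.686,-.007),.04,.06,.03),("bottle",(.3635,.277),.145,.17,.04),("glass",(.574,.366),.05,.1,.06)):
    m=(np.hypot(P[:,0]-xy[0],P[:,1]-xy[1])<r)&(P[:,2]>lo)&(P[:,2]<hi)
    if m.sum()>5:
      c,rr=cv2.minEnclosingCircle(P[m][:,:2].astype(np.float32)); print(nm,n,m.sum(),np.round(c,4),"r",round(rr,4),"pal",np.round(R@(np.array(c)-Pc),4),"zmax",round(P[m][:,2].max(),4))
```

```text
{'clock': 41.3, 'q': [0.0296, -0.0974, 1.9804, 0.0001, 1.2598, 0.0282], 'tool_pos': [0.4621, 0.0923, 0.16], 'orientation': [-0.0004, 0.7066, 0.7076, -0.0004], 'wrist_force': [-0.418, -0.8337, 0.2149], 'gripper_width': 0.65, 'finger_force': 0.0}
scene black 94 [0.5951 0.0914] r 0.0172 pal [0.0017 0.114 ] zmax 0.0602
scene saucer 213 [0.5962 0.0933] r 0.0327 pal [0.0032 0.1157] zmax 0.0177
scene cup 268 [ 0.6375 -0.1331] r 0.0288 pal [-0.0002 -0.1144] zmax 0.0626
scene blue 131 [ 0.6855 -0.0064] r 0.0162 pal [0.0714 0.0006] zmax 0.053
scene glass 427 [0.579  0.3673] r 0.0376 pal [0.0393 0.3878] zmax 0.0877
top cup 115 [ 0.6357 -0.1345] r 0.0285 pal [-0.0022 -0.1154] zmax 0.0686
top blue 98 [ 0.6834 -0.0073] r 0.0164 pal [0.0692 0.0001] zmax 0.0575
top bottle 140 [0.3627 0.2758] r 0.0174 pal [-0.1906  0.3399] zmax 0.1622
top glass 283 [0.5744 0.3665] r 0.0369 pal [0.0347 0.3879] zmax 0.0938
```

View pics/s3.png

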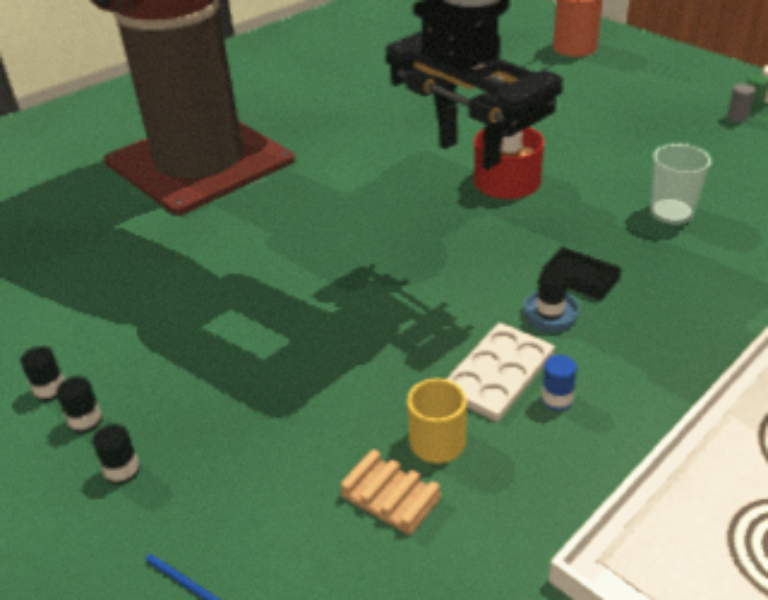

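The picture shows everything placed and upright: the black jar on the saucer at (551,295), the cup at (437,420), the blue jar at (560,383) and the bottle in the tin. The measurements are within tolerance and the glass hasn't moved, so I'm handing in.

```bash
python3 -c "
from station import sign_off
print(sign_off())"
```

```text
the job is handed in; nothing more can be done
None
```

The job is handed in with everything placed, upright and let go of; by my last camera measurements it was all within the limits and the glass had not moved, but no verdict came back.

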